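# Turn a display leaf over in the poster archive's sample book

### The arm

A 7-joint arm with a two-finger parallel gripper is mounted at the origin on the work surface. World frame = base frame: x ahead of the robot, y to its left, z up, the work surface at z = 0. Lengths are in m, angles in rad, forces in N, time in s.
With the tool pointing down it reaches from about 0.4 to 0.85 m from the base axis. Payload 10.4 kg.
Tool frame: the origin (TCP) lies between the finger pads; the fingertips stand 22 mm ahead of it and the grasp point (between the pads) lies 3 mm ahead of it; z points along the fingers, y is the line along which they close (so a half turn about z gives the same grasp; the last joint's range is limited). The gripper opens to 85 mm and grips with 20 to 120 N. Pads are 22 mm wide; open, the fingers measure 114 mm over their backs; the gripper's body (76 mm by 85 mm) begins 54 mm behind the grasp point. The pads swing forward as they close: fully open they stand 13 mm farther back than shut.
Start: joints at [-1.19, 0.332, -0.065, 1.46, 0.022, 1.35, -0.088], TCP at [0.246, 0.575, 0.253] pointing down, gripper open.
Joint ranges: [-2.6, 2.6], [-0.5, 2.12], [-1.47, 1.34], [0.16, 2.42], [-1.27, 4.41], [0.06, 2.06], [-2.6, 2.6]. Speed limits (rad/s): [2.22, 2.22, 2.79, 2.79, 3.14, 3.14, 3.14].

### API

Orientations are given as a unit quaternion [x, y, z, w].
In Python, from workcell import manip, camera, ticket, boxes_of, outline_of gives the robot as it stands.
- The arm moves only by the tool carry_out, never from a script. Its argument "deltas" is a list of rows, each a list of 5 numbers: the shift along the tool's x, y, z as a fraction of full scale, then the turn about the tool's z as a fraction of full scale, then the opening, from -1 (shut) to 1 (fully open), so that 0 is half open. In form: [[tx, ty, tz, spin, gripper], ...]. A call has 1 to 20 rows; each row is the pose to reach, as a shift and turn from the pose commanded when the call began, along the tool's axes at that moment; what a row does not reach only later rows make up. Full scale, the value 1, is 150 mm for a shift and 30 degrees for a turn. A row lasts 1/8 s, in which the tool goes at most 62.5 mm and 10.7 degrees, less where a joint would pass 70% of its speed; a pose out of reach is approached as far as the arm can. A call with a number of a shift or a turn outside -1 to 1 is refused whole. A call with a gripper value outside its range is refused whole. The fingers move at their own pace and stop on an object; "force" is the grip in N (left out, the last holds). Time passes only in rows, so rows that repeat a pose let the fingers close. It gives the time, the measured TCP pose, the force, the opening and the grip force at its end, in the units of the state.
- manip.get_obs(): the state, without advancing time (a new reading comes with each control period).
- camera(name): name is "side" or "top"; returns a dict with "img" (420x560x3 uint8, red, green, blue), "depth" (420x560 float32, m along the optical axis (not along the pixel's ray), 0 where there is no reading), "vertical_fov" (degrees; the focal length in pixels is half the picture's height over the tangent of half this angle, whatever the lens; pixels are square), "cx", "cy" (the principal point, pixels), "k1" (the pictures are not rectified: a ray, as slopes to the right and down, at radius r is drawn at 1 + k1 r^2 times it, then the intrinsics apply), "R" (3x3) and "t" (3): a world point X has camera coordinates R X + t. Camera axes: x right, y down, z forward; pixel columns grow to the right and rows downward; lengths in m; the calibration is good to about 2 mm. A picture is of the moment at which its call begins.
- ticket.hand_in(): hands the job in; it is judged then, once.
Trained networks look in a picture, given as the dict that the camera call returned (one of the last four; its "shot" number tells which), for a name from the list of things; names that differ only in an ending like _2 or _b are one class to them, and where a whole thing is asked for, a point or a joint stands for the part that bears it (a point fixed in the world has none). Each returns a list of dicts, best first, with "conf" (0 to 1); they miss things now and then, are a little off and sometimes report something else, mostly with a low value. They report only what shows in the picture. A call takes as long as a camera call.
- boxes_of(query, picture): "position" ([x, y, z] in m, in world coordinates, good to about 4 mm: the middle of the surface that is visible of it).
- outline_of(query, picture): "region" (420x560 bool, what is visible of it).
The state is a dict: "clock": time; "joint_pos": joint angles; "joint_velocities": joint speeds; "tau": joint torques, N m; "position": TCP position; "ee_rot": TCP orientation; "ft_force": force on the tool from outside, world axes, zero at the start; "torque": the same for the moment, N m; "grip_width": opening from 0.0 (shut) to 1.0 (fully open); "grasp_force": force on a finger pad.
Only numpy, scipy, OpenCV 4.12 (cv2) and the standard library are available. Lean on these libraries where they do the work, as an engineer would, in place of code of your own. Each camera call takes 0.05 s, during which the arm holds its last target. There are 200 camera calls.

### The job

Someone left a roll of green tape on the left-hand page of the open sample book: first slide it off the book with your fingertips, without picking it up, so that it lies flat on the bare desk. Then push the half-raised leaf with the green edge over the spine and press it down until it lies flat on the left-hand page; do not pinch the leaf between the fingers, flick it or slam it. Leave the mug, the mouse and the glue jar where they stand.

Things in the scene. Friction and masses are not known exactly. Their poses are not given: they have to be found in the camera images.
- book: Open ring binder, bolted down. Origin: centre of its underside, below the spine; x along the spine, y to the left-hand page (left as the robot sees it; where the leaf must end), z up. Black cover 244 (x) x 370 (y) x 4 mm; page stacks 226 mm along x, from 21 to 177 mm either side of the spine, tops 10 mm above the desk. Steel rings at the spine reach 21 mm high.
- leaf (a joint): Leaf angle, rad: 0 = flat on the right-hand page (book -y), 1.57 = upright, 3.14 = flat on the left-hand page (its stop). Starts at 0.6 to 1.0. Hinge axis along book x, above the book's origin, 12.5 mm above the desk. The hinge is stiff (0.2 N m friction): the leaf stays wherever it is left, even just short of flat; about 1 to 6 N at its free edge moves it.
- leaf_edge (a point): Middle of the leaf's free edge, with an 18 mm green strip on both faces. The leaf: rigid board, about 0.15 kg, 216 mm along the spine, 5 mm thick, reaching from 12 to 165 mm from the hinge axis (axis at mid thickness). The point's axes turn with the leaf: y points to the spine, z out of the face that looks up at the start.
- tape_center (a point): Centre, half-way up, of the loose roll of green tape: a ring lying flat, 100 mm outside and 76 mm inside diameter, 24 mm tall, 0.12 kg. Starts on the left-hand page (centre 22 mm above the desk there, 12 mm when flat on the desk); axes: z along the roll's axis. The desk beyond the book's left edge is free.
- mug_center (a point): Middle, 45 mm up, of a loose blue mug, 80 mm across, 90 mm high, on the desk to the right of the book.
- mouse_center (a point): Middle, 16 mm up, of a loose black computer mouse, 104 x 60 x 30 mm, on the desk to the right of the book.
- jar_center (a point): Middle, 42 mm up, of a loose amber glue jar, 60 mm across, 85 mm high, on the desk beyond the far end of the book.
- tape: The same tape roll; origin at the centre of its underside, 12 mm below its centre.

How it is judged:
On the way, in this order (a step that is already met when the one before it is completed fails the run):
1. the tape roll lies flat on the desk, off the book, the leaf not yet turned (height (world z) of tape_center between 0.005 and 0.016 m and angle between tape_center's own z axis and vertical below 0.15 rad and value of joint leaf below 1.5 rad), for 0.2 s.
2. the leaf has been pushed over past upright (value of joint leaf above 1.75 rad).
At the end, for the whole second after the job is handed in: The leaf lies flat on the left-hand page (within 0.08 rad, about 13 mm at its edge) and at rest; the tape roll lies flat (within 0.15 rad) and still on the desk, clear of the page, its centre within 0.42 m of the book's; mug, mouse and jar upright and within 30 mm of where they stood (value of joint leaf above 3.06 rad and velocity of joint leaf between -0.05 and 0.05 rad/s and height (world z) of tape_center between 0.005 and 0.016 m and angle between tape_center's own z axis and vertical below 0.15 rad and linear speed of tape below 0.02 m/s and horizontal distance between tape_center and book below 0.42 m and distance of each of mug_center, mouse_center, jar_center from where it was at the start of the episode below 0.03 m and angle between each of mug_center, mouse_center, jar_center's own z axis and vertical below 0.2 rad); the robot touches nothing.
It fails at once if the tape roll is lifted (its centre more than 22 mm above where it lay on the page) (height (world z) of tape_center above 0.044 m).
It fails at once if the tape roll is tipped up on edge (angle between tape_center's own z axis and vertical above 0.9 rad).
It fails at once if the leaf is pinched: the fingers press on both of its faces at once (contact force between the fingers and leaf_c1 above 2 N and contact force between the fingers and leaf_c2 above 2 N).
It fails at once if the leaf is flicked or slammed (faster than 5 rad/s) (velocity of joint leaf above 5 rad/s or velocity of joint leaf below -5 rad/s).
It fails at once if the mug, the mouse or the jar is shifted more than 30 mm or lifted (distance of any of mug_center, mouse_center, jar_center from where it was at the start of the episode above 0.03 m).
It also fails if it takes over 54 s, if anything falls off the work surface, if the arm or the gripper's body presses on something with over 40 N, if the wrist force passes 120 N, or if a joint passes its speed limit or range.

## Working session

There is one attempt and no reset: what is moved stays moved. The work goes in short steps, Python scripts to look and compute and a tool call to move; the robot and the scene stay as the last step left them, time stands still between calls to the robot, and variables do not carry over. Pictures are saved under pics/ and viewed, at most 10 in all, crops included, and the job is handed in when it is done.

Besides the shell and the picture viewer there is one more tool, called by a JSON object that holds its "op" and its "data", one argument or row to a line. carry_out: Moves the arm, as the interface text tells. Its arguments: {"type":"object","properties":{"deltas":{"type":"array","items":{"type":"array","items":{"type":"number"}}},"force":{"type":"number"}},"required":["deltas"]}

```bash
mkdir -p pics; cat > h.py <<'E'
import numpy as np, cv2
from workcell import manip, camera, ticket, boxes_of, outline_of
def cloud(p):
    h,w=p["depth"].shape; f=h/2/np.tan(np.radians(p["vertical_fov"])/2)
    K=np.array([[f,0,p["cx"]],[0,f,p["cy"]],[0,0,1.]])
    u,v=np.meshgrid(np.arange(w),np.arange(h))
    uv=np.stack([u,v],-1).reshape(-1,1,2).astype(np.float64)
    n=cv2.undistortPoints(uv,K,np.array([p["k1"],0,0,0.])).reshape(h,w,2)
    d=p["depth"]; C=np.dstack([n*d[...,None],d])
    X=(C-np.array(p["t"]))@np.array(p["R"])
    X[d==0]=np.nan
    return X
E
python3 - <<'E'
from h import *
ims=[]
for c in("top","side"):
    p=camera(c); ims.append(p["img"]); X=cloud(p)
    for n in("book","leaf","leaf_edge","tape_center","mug_center","mouse_center","jar_center"):
        b=boxes_of(n,p)[:1]; o=outline_of(n,p)[:1]
        s=[ (np.round(q["position"],3),round(q["conf"],2)) for q in b]
        if o:
            P=X[o[0]["region"]]; P=P[~np.isnan(P[:,0])]
            s+=[round(o[0]["conf"],2),len(P),np.round(np.percentile(P,[2,50,98],axis=0),3).tolist()]
        print(c,n,s)
    cv2.imwrite(f"pics/{c}0.png",p["img"][...,::-1])
o=manip.get_obs();print(o)
E
```

```text
top book [(array([ 0.518, -0.062,  0.016]), 0.67), 0.69, 28613, [[0.394, -0.226, 0.002], [0.515, -0.063, 0.011], [0.63, 0.127, 0.118]]]
top leaf [(array([ 0.519, -0.111,  0.078]), 0.94), 0.66, 10981, [[0.419, -0.177, 0.009], [0.519, -0.118, 0.075], [0.627, -0.047, 0.12]]]
top leaf_edge [(array([ 0.52 , -0.114,  0.074]), 0.88), 0.67, 10882, [[0.42, -0.177, 0.013], [0.52, -0.118, 0.075], [0.626, -0.047, 0.12]]]
top tape_center [(array([0.469, 0.048, 0.034]), 0.75), 0.71, 1395, [[0.423, -0.008, 0.014], [0.471, 0.043, 0.033], [0.517, 0.087, 0.036]]]
top mug_center [(array([ 0.616, -0.328,  0.041]), 0.56), 0.57, 2676, [[0.572, -0.364, 0.003], [0.619, -0.33, 0.04], [0.655, -0.28, 0.091]]]
top mouse_center [(array([ 0.472, -0.325,  0.022]), 0.65), 0.97, 1676, [[0.427, -0.358, 0.004], [0.472, -0.329, 0.022], [0.516, -0.306, 0.03]]]
top jar_center [(array([ 0.694, -0.077,  0.089]), 0.6), 0.88, 1196, [[0.673, -0.101, 0.013], [0.691, -0.078, 0.083], [0.724, -0.053, 0.087]]]
side book [(array([ 0.517, -0.115,  0.011]), 0.55), 0.81, 12596, [[0.392, -0.232, 0.002], [0.517, -0.116, 0.01], [0.636, 0
[... 908 characters left out ...]
903,  0.33221367, -0.06468858,  1.4601349 ,  0.0215941 ,
        1.34990044, -0.08850661]), 'joint_velocities': array([ 5.35137238e-04,  3.50882240e-04,  5.17352766e-04,  3.90603006e-04,
       -1.15614552e-03,  2.74637014e-03, -5.14900261e-05]), 'tau': array([-2.23028405e-05, -6.25226212e+01,  4.92994313e-02, -3.91829824e+01,
        1.64396083e-02,  1.88976686e-03,  1.90503255e-05]), 'position': array([0.24557274, 0.57473817, 0.25331227]), 'ee_rot': array([ 2.00546783e-01,  9.79684126e-01,  1.99731562e-05, -5.10131270e-06]), 'ft_force': array([0.44325805, 0.02849222, 0.36427605]), 'torque': array([-0.03107757,  0.00188337, -0.00401142]), 'grasp_force': 0.0, 'grip_width': 1.000063300732954}
```

View pics/top0.png

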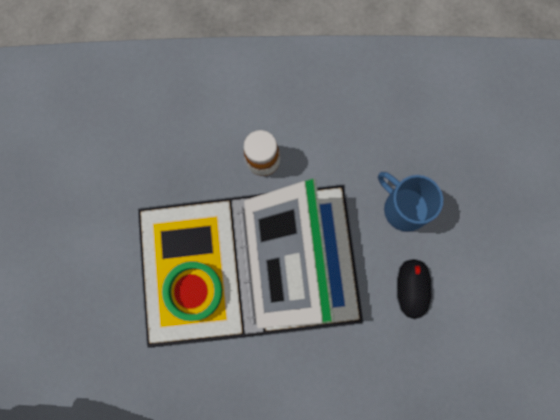

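View pics/side0.png

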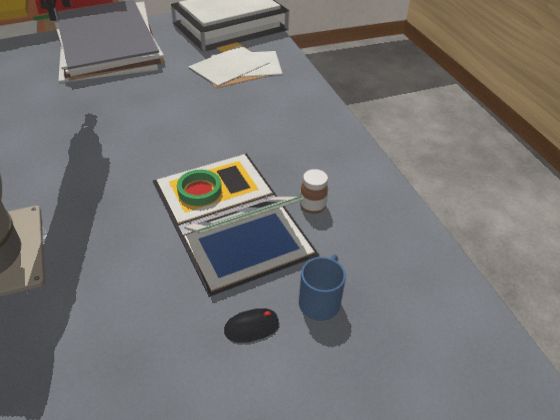

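Top view: the tape roll is at about (193,292) and the book's corners at (139,210), (149,345), (345,187) and (361,322). The leaf's green edge runs from (312,182) to (326,320). The jar is at (262,150), the mug at (413,203) and the mouse at (414,289). The side view shows the same layout.

```bash
python3 - <<'E'
from h import *
from scipy.spatial.transform import Rotation as R
p=camera("top"); X=cloud(p)
ob=outline_of("book",p)[0]["region"]; 
for n in("leaf","tape"):
    ob=ob|outline_of(n,p)[0]["region"]
P=X[ob]; P=P[(P[:,2]<.022)].astype(np.float32)
r=cv2.minAreaRect((P[:,:2]*1000)); print("book rect",r)
o=outline_of("tape_center",p)[0]["region"]; T=X[o]; T=T[T[:,2]>.03][:,:2]
A=np.c_[T,np.ones(len(T))]; s=np.linalg.lstsq(A,(T**2).sum(1),rcond=None)[0]
print("tape",s[:2]/2, np.median(np.hypot(*(T-s[:2]/2).T)),cv2.minEnclosingCircle((T*1000).astype(np.float32)))
# green strip of leaf
hsv=cv2.cvtColor(p["img"],cv2.COLOR_RGB2HSV); g=(abs(hsv[...,0].astype(int)-65)<15)&(hsv[...,1]>150)
G=X[g]; G=G[G[:,1]<-.05]; print("strip",len(G),np.percentile(G,[3,50,97],axis=0).round(3))
for u,v in((141,211),(151,343),(344,190),(359,321)): print(X[v,u].round(3))
print(R.from_quat(manip.get_obs()["ee_rot"]).as_matrix().round(3))
E
```

```text
book rect ((524.2447509765625, -46.45231628417969), (262.5807189941406, 373.10443115234375), 6.265566825866699)
tape [0.47011219 0.04054893] 0.04401055769493066 ((470.13079833984375, 40.55411911010742), 50.146446228027344)
strip 1005 [[ 0.428 -0.179  0.111]
 [ 0.523 -0.166  0.116]
 [ 0.627 -0.152  0.121]]
[0.61  0.14  0.009]
[0.382 0.114 0.003]
[ 0.646 -0.219  0.003]
[ 0.419 -0.239  0.005]
[[-0.92   0.393  0.   ]
 [ 0.393  0.92   0.   ]
 [ 0.     0.    -1.   ]]
```

{"op": "carry_out", "data": {
  "deltas": [
    [-0.3,-0.3,0,-0.3,-1],
    [-0.6,-0.6,0,-0.6,-1],
    [-1,-1,0,-0.97,-1],
    [-1,-1,0,-0.97,-1],
    [-1,-1,0,-0.97,-1]
  ],
  "force": 30
}}

```text
clock: 2.38
position: [0.3259, 0.376, 0.2538]
ee_rot: [-0.05, 0.999, 0.0, 0.0]
ft_force: [0.3, 0.2, 0.3]
grip_width: -0.001
grasp_force: 0.0
```

{"op": "carry_out", "data": {
  "deltas": [
    [-0.3,-0.4,0,0,-1],
    [-0.6,-0.8,0,0,-1],
    [-0.73,-1,0,0,-1],
    [-0.73,-1,0,0,-1]
  ]
}}

```text
clock: 2.88
position: [0.4518, 0.2368, 0.2534]
ee_rot: [-0.049, 0.999, -0.0, 0.0]
ft_force: [-0.8, 1.4, 0.3]
grip_width: -0.0
grasp_force: 0.0
```

{"op": "carry_out", "data": {
  "deltas": [
    [0,-0.4,0,0,-1],
    [0,-0.8,0,0,-1],
    [0,-1,0,0,-1],
    [0,-1,0,0,-1],
    [0,-1,0,0,-1]
  ]
}}

```text
clock: 3.5
position: [0.4645, 0.0928, 0.2533]
ee_rot: [-0.053, 0.999, 0.0, 0.0]
ft_force: [-0.6, 1.3, 1.2]
grip_width: -0.0
grasp_force: 0.0
```

{"op": "carry_out", "data": {
  "deltas": [
    [0,-0.35,0.2,0,-1],
    [0,-0.35,0.6,0,-1],
    [0,-0.35,0.95,0,-1],
    [0,-0.35,0.95,0,-1],
    [0,-0.35,0.95,0,-1]
  ]
}}

```text
clock: 4.12
position: [0.4712, 0.0399, 0.1126]
ee_rot: [-0.053, 0.999, 0.0, 0.001]
ft_force: [0.9, 0.3, -0.1]
grip_width: -0.002
grasp_force: 0.0
```

```bash
python3 - <<'E'
from h import *
a=camera("side")["img"][100:300,100:380]; b=camera("top")["img"][180:380,100:380]
cv2.imwrite("pics/a1.png",cv2.resize(np.vstack([a,b])[...,::-1],None,fx=1.45,fy=1.45))
E
```

```text
(no output)
```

View pics/a1.png

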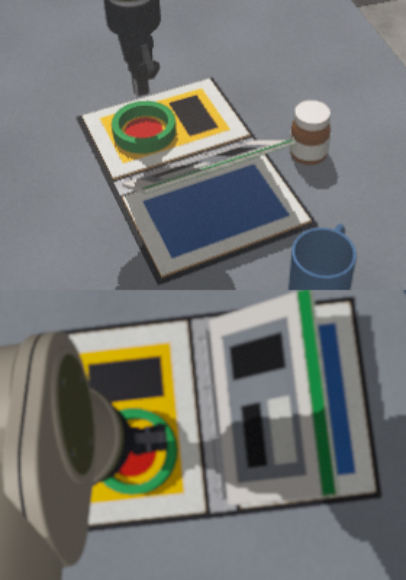

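The closed fingers are above the ring's hole, at about (150,435) in the top half of the composite, so I can lower them.

{"op": "carry_out", "data": {
  "deltas": [
    [0,0,0.25,0,-1],
    [0,0,0.4,0,-1],
    [0,0,0.48,0,-1],
    [0,0,0.48,0,-1]
  ]
}}

```text
clock: 4.72
position: [0.4705, 0.0389, 0.0393]
ee_rot: [-0.052, 0.999, 0.0, 0.0]
ft_force: [-0.6, -0.3, -0.2]
grip_width: -0.002
grasp_force: 0.0
```

{"op": "carry_out", "data": {
  "deltas": [
    [0,0.1,0,0,-1],
    [0,0.2,0,0,-1],
    [0,0.3,0,0,-1],
    [0,0.4,0,0,-1],
    [0,0.5,0,0,-1],
    [0,0.6,0,0,-1],
    [0,0.7,0,0,-1],
    [0,0.8,0,0,-1],
    [0,0.8,0,0,-1]
  ]
}}

```text
clock: 5.85
position: [0.4574, 0.1596, 0.0388]
ee_rot: [-0.053, 0.999, 0.0, -0.0]
ft_force: [0.2, -0.0, -0.7]
grip_width: 0.001
grasp_force: 0.0
```

{"op": "carry_out", "data": {
  "deltas": [
    [0,0.1,0,0,-1],
    [0,0.2,0,0,-1],
    [0,0.3,0,0,-1],
    [0,0.4,0,0,-1],
    [0,0.5,0,0,-1],
    [0,0.55,0,0,-1],
    [0,0.55,0,0,-1],
    [0,0.48,0,0,-1],
    [0,0.48,0,0,-1]
  ]
}}

```text
clock: 6.98
position: [0.4505, 0.2278, 0.0388]
ee_rot: [-0.051, 0.999, -0.0, -0.0]
ft_force: [0.7, -0.9, 0.2]
grip_width: -0.002
grasp_force: 0.0
```

```bash
python3 - <<'E'
from h import *
p=camera("side"); X=cloud(p)
o=outline_of("tape_center",p)
for q in o[:2]:
    P=X[q["region"]]; P=P[~np.isnan(P[:,0])]; print(q["conf"],len(P),np.percentile(P,[2,50,98],axis=0).round(3).tolist())
cv2.imwrite("pics/a2.png",p["img"][50:350,50:400,::-1])
E
```

```text
0.91 717 [[0.4, 0.164, 0.001], [0.442, 0.192, 0.019], [0.494, 0.256, 0.027]]
```

View pics/a2.png

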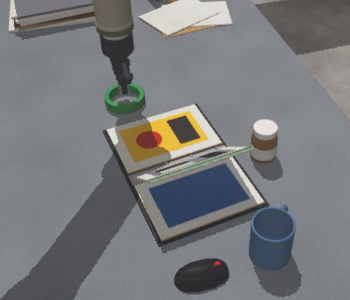

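The ring lies flat on the desk, clear of the book, at about (125,98) in the crop. Next is the leaf: lift out and go round to its right side.

{"op": "carry_out", "data": {
  "deltas": [
    [0,0,-0.15,0,-1],
    [0,0,-0.4,0,-1],
    [0,0,-0.8,0,-1],
    [0,0,-1,0,-1],
    [0,-0.4,-1,0,-1],
    [-0.1,-0.8,-1,0,-1],
    [-0.2,-1,-1,0,-1],
    [-0.23,-1,-1,0,-1]
  ]
}}

```text
clock: 8.07
position: [0.5009, 0.0813, 0.189]
ee_rot: [-0.05, 0.999, -0.0, 0.0]
ft_force: [0.7, 1.7, -0.3]
grip_width: 0.001
grasp_force: 0.0
```

{"op": "carry_out", "data": {
  "deltas": [
    [0,-0.4,-0.1,0,-1],
    [0,-0.8,-0.2,0,-1],
    [0,-1,-0.2,0,-1],
    [0,-1,-0.2,0,-1]
  ]
}}

```text
clock: 8.57
position: [0.5156, -0.0667, 0.2189]
ee_rot: [-0.05, 0.999, -0.0, 0.0]
ft_force: [-0.0, 0.6, 0.9]
grip_width: -0.001
grasp_force: 0.0
```

{"op": "carry_out", "data": {
  "deltas": [
    [0,-0.4,0,0,-1],
    [0,-0.8,0,0,-1],
    [0,-1,0,0,-1],
    [0,-1,0,0,-1],
    [0,-1,0,0,-1]
  ]
}}

```text
clock: 9.2
position: [0.5318, -0.2119, 0.2183]
ee_rot: [-0.053, 0.999, 0.001, -0.0]
ft_force: [-0.2, 0.7, -0.5]
grip_width: -0.0
grasp_force: 0.0
```

{"op": "carry_out", "data": {
  "deltas": [
    [0,0,0.3,0,-1],
    [0,0,0.6,0,-1],
    [0,0,0.72,0,-1],
    [0,0.08,0.72,0,-1],
    [0,0.16,0.7,0,-1],
    [0,0.24,0.65,0,-1],
    [0,0.32,0.59,0,-1],
    [0,0.4,0.54,0,-1],
    [0,0.5,0.48,0,-1],
    [0,0.6,0.43,0,-1],
    [0,0.7,0.39,0,-1],
    [0,0.8,0.37,0,-1],
    [0,0.9,0.36,0,-1],
    [0,1,0.36,0,-1],
    [0,1,0.36,0,-1]
  ]
}}

```text
clock: 11.08
position: [0.5155, -0.0634, 0.1645]
ee_rot: [-0.053, 0.999, 0.0, -0.0]
ft_force: [0.7, -1.3, -0.0]
grip_width: 0.002
grasp_force: 0.0
```

```bash
python3 - <<'E'
from h import *
p=camera("side"); X=cloud(p)
o=outline_of("leaf",p)
for q in o[:1]:
    P=X[q["region"]]; P=P[~np.isnan(P[:,0])]; print(q["conf"],len(P),np.percentile(P,[2,50,98],axis=0).round(3).tolist())
cv2.imwrite("pics/a3.png",p["img"][50:350,50:400,::-1])
E
```

```text
0.95 5820 [[0.41, -0.062, 0.009], [0.502, -0.051, 0.098], [0.618, -0.036, 0.178]]
```

View pics/a3.png

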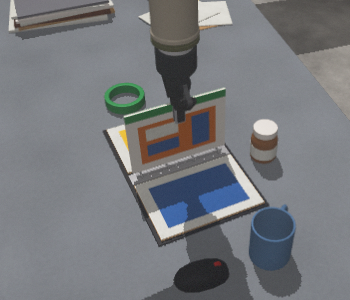

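The leaf stands upright, with the fingers on its right face. Now fold it over along an arc and press it down.

{"op": "carry_out", "data": {
  "deltas": [
    [0,0.11,0.01,0,-1],
    [0,0.22,0.03,0,-1],
    [0,0.34,0.07,0,-1],
    [0,0.44,0.12,0,-1],
    [0,0.53,0.18,0,-1],
    [0,0.62,0.26,0,-1],
    [0,0.7,0.35,0,-1],
    [0,0.76,0.44,0,-1],
    [0,0.81,0.55,0,-1],
    [0,0.84,0.66,0,-1],
    [0,0.86,0.74,0,-1],
    [0,0.87,0.8,0,-1],
    [0,0.87,0.84,0,-1],
    [0,0.87,0.86,0,-1],
    [0,0.87,0.87,0,-1],
    [0,0.87,0.87,0,-1]
  ]
}}

```text
clock: 13.18
position: [0.5022, 0.0645, 0.0367]
ee_rot: [-0.052, 0.999, 0.001, -0.0]
ft_force: [-16.9, -2.0, 37.4]
grip_width: -0.002
grasp_force: 18.8
```

{"op": "carry_out", "data": {
  "deltas": [
    [0,0,-0.1,0,-1],
    [0,0,-0.4,0,-1],
    [0,0,-0.8,0,-1],
    [0.3,0,-1,0,-1],
    [0.6,0,-1,0,-1],
    [0.6,0,-1,0,-1]
  ]
}}

```text
clock: 13.92
position: [0.4107, 0.0551, 0.1849]
ee_rot: [-0.052, 0.999, 0.001, 0.0]
ft_force: [0.4, -0.2, 1.4]
grip_width: -0.003
grasp_force: 0.0
```

```bash
python3 - <<'E'
from h import *
p=camera("side"); X=cloud(p)
for n in("leaf","tape_center","mug_center","mouse_center","jar_center"):
  for q in outline_of(n,p)[:1]:
    P=X[q["region"]]; P=P[~np.isnan(P[:,0])]; print(n,q["conf"],len(P),np.percentile(P,[2,50,98],axis=0).round(3).tolist())
print(manip.get_obs()["ft_force"])
cv2.imwrite("pics/a4.png",p["img"][50:350,50:400,::-1])
E
```

```text
leaf 0.94 4966 [[0.4, -0.055, 0.007], [0.502, 0.025, 0.015], [0.611, 0.117, 0.019]]
tape_center 0.66 837 [[0.4, 0.163, -0.0], [0.451, 0.195, 0.017], [0.498, 0.265, 0.029]]
mug_center 0.71 2405 [[0.571, -0.367, 0.005], [0.61, -0.333, 0.056], [0.647, -0.29, 0.091]]
mouse_center 0.95 1498 [[0.424, -0.364, 0.0], [0.469, -0.345, 0.021], [0.516, -0.313, 0.031]]
jar_center 0.57 1042 [[0.672, -0.106, 0.005], [0.693, -0.094, 0.059], [0.724, -0.057, 0.087]]
[ 1.29469014 -0.23792002  0.89941032]
```

View pics/a4.png

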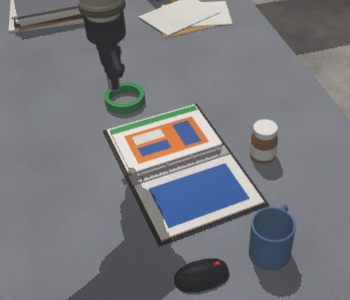

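The leaf lies flat on the left-hand page, with its green edge at (155,118) in the crop. The tape is flat on the desk at (125,98), and the mug, mouse and jar have not moved.

```bash
python3 -c "
from workcell import ticket; print(ticket.hand_in())"
```

```text
the job is handed in; nothing more can be done
None
```

I slid the tape off the book onto the desk, folded the leaf over and pressed it flat on the left-hand page, and handed the job in. The last picture showed the mug, mouse and jar where they started, but the hand-in returned no verdict.

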